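# Change the pouch feeder over to the large format

## Task

Change the pouch feeder over to the largest pouch: with a fingertip push the lever tab of the format selector round until it clicks in pointing at the tag with the biggest pouch picture, and only then press the square button fully in and let it come out again. Push the tab, do not pinch or grip it; do not press the round buttons or the emergency stop, and leave the loose things on the machine where they are.

Things in the scene. Friction and masses are not known exactly. Their poses are not given: they have to be found in the camera images.
- feeder: pouch feeder: stainless cabinet, 290 mm deep (its x), 660 mm wide (its y), flat operator deck 200 mm above the table; on its far side a belt bed 120 mm high with a bridge 216 mm high. Origin: centre of the cabinet's underside, at table height; x points away from the operator (the robot), y to the left, z up. Fixed
- selector_axis (a point): the format selector's turning axis (vertical) at deck height, 10 mm beyond and 30 mm left of the deck's centre. The dial is a black disc 76 mm across, 13 mm high, with a hub 40 mm across, 36 mm high; one lever tab stands out from it. The point's own x axis points along the tab
- selector (a joint): selector angle, counter-clockwise from above positive. Six clicks 0.628 rad apart, -1.257 (right end) to 1.885 (left end); 0 and 0.628 are the two blank middle tags, 18 degrees right and left of the feeder's x. End stops 0.12 rad past the end clicks. Leaving a click takes 0.3 N m (6 N on the tab); past half way it springs on into the next. Starts at or between the two blanks
- selector_tip (a point): outer end of the lever tab, 70 mm from the axis, 22 mm above the deck. The tab: black upright radial fin, 12 mm thick, from the hub out to 70 mm, from 8 to 36 mm above the deck, white line along its top. Nothing stands within its sweep; beside it the dial disc is 13 mm high out to 38 mm from the axis, the tags 4 mm high
- selector_aim (a point): the point the tab points at: on the line of the tab, 97 mm from the axis, 4 mm above the deck, so it falls on a tag's centre when the selector is clicked in at that tag
- tab_left: left face of the lever tab, seen from the axis outwards (counter-clockwise side): a cheek 54 x 2 x 23 mm, part of the selector; outer face 6 mm from the tab's centre line. Origin on the selector's axis at deck height; x along the tab
- tab_right: right face of the lever tab (clockwise side), the same on the other side
- tag_large: format tag: white square plate 40 x 40 mm, 2.5 mm thick, lying on the legend plate, with the largest black pouch picture (35 x 27 mm). Origin: centre of its underside, on a circle of 97 mm radius about the selector's axis. The four pouch tags change places among the two outer left and two outer right positions. Fixed
- tag_medium: format tag: white square plate 40 x 40 mm, 2.5 mm thick, lying on the legend plate, with a medium pouch picture (23 x 18 mm). Origin: centre of its underside, on a circle of 97 mm radius about the selector's axis. The four pouch tags change places among the two outer left and two outer right positions. Fixed
- tag_small: format tag: white square plate 40 x 40 mm, 2.5 mm thick, lying on the legend plate, with a small pouch picture (15 x 12 mm). Origin: centre of its underside, on a circle of 97 mm radius about the selector's axis. The four pouch tags change places among the two outer left and two outer right positions. Fixed
- tag_mini: format tag: white square plate 40 x 40 mm, 2.5 mm thick, lying on the legend plate, with the smallest pouch picture (9 x 7 mm). Origin: centre of its underside, on a circle of 97 mm radius about the selector's axis. The four pouch tags change places among the two outer left and two outer right positions. Fixed
- square_button (a joint): joint of the square push button, the only square one of three in a row on the operator's side of the dial, 66 mm apart, 108 mm nearer the operator than the axis; the three change places; 0 = out, grows as it goes down, 0.006 m = fully in. A spring returns it; about 1.5 N starts it, 4.5 N holds it fully in
- square_button_top (a point): centre of the top face of the square button's white cap (36 x 36 mm), 17.5 mm above the deck when out; the black bezel round it is 46 x 46 mm and 9.5 mm above the deck. It moves with the cap
- round_button_a (a joint): joint of the first round push button (cap 30 mm across, bezel 40 mm), as high as the square one; 0 = out, grows as it goes down, 0.006 m = fully in. A spring returns it. Not to be pressed
- round_button_b (a joint): joint of the second round push button, the same as the first; 0 = out, grows as it goes down, 0.006 m = fully in. A spring returns it. Not to be pressed
- round_button_a_top (a point): centre of the top of the first round button's cap
- round_button_b_top (a point): centre of the top of the second round button's cap
- stop_mushroom (a joint): joint of the red emergency-stop mushroom (40 mm across, top 37 mm above the deck), on the deck 90 mm nearer the operator and 130 mm right of the deck's centre; 0 = out, grows to 0.006 m as it is pressed. Not to be pressed
- ink_bottle: small loose ink jar, 32 mm across, 62 mm high, upright on the deck beyond and to the right of the dial. Origin: centre of its underside
- tape_roll: loose roll of tape, 76 mm across, 24 mm high, flat on the deck left of the buttons. Origin: centre of its underside
- wrench: loose wrench, 140 mm long, flat on the right part of the deck. Origin: near its middle, on its underside
- parts_box: loose clear parts box with white lid, 78 x 113 mm, 29 mm high, on the left far part of the deck. Origin: centre of its underside
- tally_counter: loose hand tally counter, steel, 40 mm across, 30 mm high, at the left front of the deck. Origin: centre of its underside
- marker: loose marker pen, 111 mm long, 16 mm thick, lying on the left part of the deck. Origin: its middle, on its underside

How it is judged:
By the outcome, as a careful person would: the job done as asked, in the order asked, and still so for the second after the job is handed in, with the robot touching nothing.
It also fails if it takes over 45 s, if anything falls off the work surface, if the arm or the gripper's body presses on something with over 40 N, if the wrist force passes 120 N, or if a joint passes its speed limit or range.

## Robot

A 6-joint arm with a two-finger parallel gripper is mounted at the origin on the work surface. World frame = base frame: x ahead of the robot, y to its left, z up, the work surface at z = 0. Lengths are in m, angles in rad, forces in N, time in s.
With the tool pointing down it reaches from about 0.35 to 0.775 m from the base axis. Payload 7.3 kg.
Tool frame: the origin (TCP) lies on the centre line of the jaws, within the pads' length; the fingertips stand 11 mm ahead of it and the grasp point (between the pads) lies 8 mm behind it (r.tip_extent is the distance from the TCP to the fingertips, in m); z points along the fingers, y is the line along which they close (so a half turn about z gives the same grasp; the last joint's range is limited). The gripper opens to 92 mm and grips with 3 to 60 N. Pads are 19 mm wide; open, the fingers measure 130 mm over their backs; the gripper's body (75 mm by 190 mm) begins 47 mm behind the grasp point.
Start: joints at [-1.312, 0.342, 1.524, -0, 1.275, -0.146], TCP at [0.207, -0.483, 0.238] pointing down, gripper open.
Joint ranges: [-2.53, 2.53], [-0.77, 2.02], [0.04, 2.7], [-1, 4.14], [0.28, 2.66], [-3.11, 3.11]. Speed limits (rad/s): [2.57, 2.57, 3.14, 3.14, 3.14, 3.14].

## Interface

Orientations are given as a unit quaternion [x, y, z, w].
In Python, from rig import r, optics, job gives the robot as it stands.
- The arm moves only by the shell command python3 -m creep 'ROWS' [OPENING] [FORCE]. ROWS is text: rows parted by semicolons, each of 4 numbers parted by spaces: the shift along the tool's x, y, z each as a share of 25 cm, from -1 to 1, then the turn about the tool's z as a share of pi rad, from -1 to 1. In form: x y z spin; .... A call has 1 to 12 rows; each row is the pose to reach, as a shift and turn from the pose commanded when the call began, along the tool's axes at that moment, turning the shorter way round; what a row does not reach only later rows make up. A row lasts 1/8 s, in which the tool goes at most 62.5 mm and 10.7 degrees, less where a joint would pass 70% of its speed; a pose out of reach is approached as far as the arm can. A call with a number of a shift or a turn outside -1 to 1 is refused whole. A call with a gripper value outside its range is refused whole. OPENING is the closure, from 0 (fully open) to 1 (shut), set as the call begins (- or left out, the last holds). The fingers move at their own pace and stop on an object; FORCE is the grip in N (left out, the last holds). Time passes only in rows, so rows that repeat a pose let the fingers close. It gives the time, the measured TCP pose, the force, the opening and the grip force at its end, in the units of the state.
- r.read_state(): the state, without advancing time (a new reading comes with each control period).
- optics.read_camera(name): name is "side" or "top"; returns a dict with "pixels" (420x560x3 uint8, blue, green, red), "camera_matrix" (3x3 intrinsics, pixels), "distortion" ([k1, k2, p1, p2, k3] as OpenCV has them; the pictures are not rectified), "world_from_camera" (4x4, takes a point from camera to world coordinates). Camera axes: x right, y up, looking along -z (the intrinsics and any distortion apply to the point x, -y, -z); pixel columns grow to the right and rows downward; lengths in m; the calibration is good to about 2 mm. A picture is of the moment at which its call begins. There is no depth.
- job.sign_off(): hands the job in; it is judged then, once.
The state is a dict: "time": time; "joint_pos": joint angles; "qvel": joint speeds; "joint_torque": joint torques, N m; "position": TCP position; "eef_rot": TCP orientation; "wrist_force": force on the tool from outside, world axes, zero at the start; "moment": the same for the moment, N m; "finger_gap": finger opening in m; "grip_force": force on a finger pad.
Only numpy, scipy, OpenCV 4.12 (cv2) and the standard library are available. Lean on these libraries where they do the work, as an engineer would, in place of code of your own. Each camera call takes 0.05 s, during which the arm holds its last target. There are 200 camera calls.

## Working session

There is one attempt and no reset: what is moved stays moved. The work goes in short steps, Python scripts to look and compute and a shell command to move; the robot and the scene stay as the last step left them, time stands still between calls to the robot, and variables do not carry over. Pictures are saved under pics/ and viewed, at most 10 in all, crops included, and the job is handed in when it is done.

```bash
mkdir -p pics; cat > h.py <<'E'
import numpy as np, cv2
from rig import r, optics, job
def shot(name,fn):
    c=optics.read_camera(name); cv2.imwrite('pics/'+fn+'.png',c['pixels']); 
    np.savez('cal_'+name,K=c['camera_matrix'],D=c['distortion'],T=c['world_from_camera']); return c
def ray(name,uv,z):
    c=np.load('cal_'+name+'.npz'); p=cv2.undistortPoints(np.array(uv,float).reshape(-1,1,2),c['K'],c['D']).reshape(-1,2)
    T=c['T']; d=np.c_[p[:,0],-p[:,1],-np.ones(len(p))]@T[:3,:3].T; o=T[:3,3]
    return o+d*((z-o[2])/d[:,2])[:,None]
def proj(name,P):
    c=np.load('cal_'+name+'.npz');T=c['T']; q=(np.atleast_2d(P)-T[:3,3])@T[:3,:3]; q=q*[1,-1,-1]
    return cv2.projectPoints(q,np.zeros(3),np.zeros(3),c['K'],c['D'])[0].reshape(-1,2)
E
python3 - <<'E'
from h import *
for n in('top','side'): shot(n,n+'0'); print(np.load('cal_'+n+'.npz')['T'].round(3))
s=r.read_state(); print(s, r.tip_extent)
E
```

```text
[[ 1.300e-02  9.950e-01 -9.500e-02  4.960e-01]
 [-1.000e+00  1.300e-02 -3.000e-03  4.700e-02]
 [-1.000e-03  9.500e-02  9.950e-01  1.079e+00]
 [ 0.000e+00  0.000e+00  0.000e+00  1.000e+00]]
[[-1.     0.004 -0.007  0.583]
 [-0.008 -0.746  0.666  0.764]
 [-0.002  0.666  0.746  0.951]
 [ 0.     0.     0.     1.   ]]
{'time': 0.1, 'joint_pos': array([-1.31202229e+00,  3.42619013e-01,  1.52490352e+00,  8.24732215e-06,
        1.27540510e+00, -1.45997906e-01]), 'qvel': array([-0.00047745, -0.00147982, -0.00185256, -0.00203886,  0.00114287,
        0.00182571]), 'joint_torque': array([ 8.83041030e-04, -4.32005024e+01, -2.44695747e+01,  7.18687079e-02,
        5.25856472e-02, -4.22625749e-05]), 'position': array([ 0.2066851 , -0.48223172,  0.23713839]), 'eef_rot': array([ 9.79589793e-01,  2.01005952e-01, -3.36804972e-05, -6.66650621e-04]), 'wrist_force': array([1.55116826, 0.19510916, 0.14970155]), 'moment': array([-0.02717407,  0.01945815, -0.035255  ]), 'grip_force': 0.0, 'finger_gap': 0.09186875850473723} 0.011
```

View pics/top0.png

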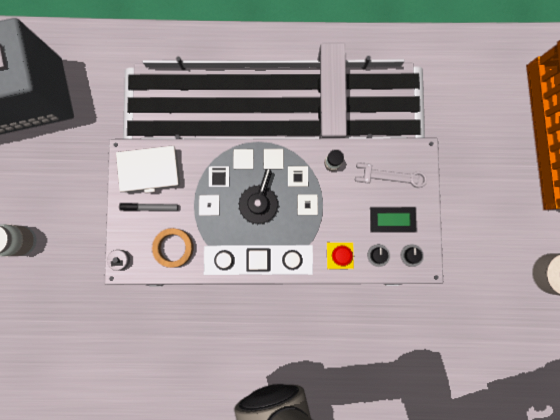

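View pics/side0.png

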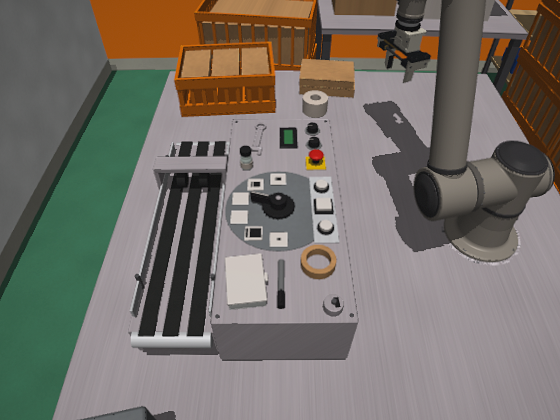

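The top view has the dial at (259,204) with the tab pointing to about (267,172). The candidate large tag is at (219,177), and the square button is in the middle at (259,260). I'll enlarge the picture and measure.

```bash
python3 - <<'E'
from h import *
im=cv2.imread('pics/top0.png'); cv2.imwrite('pics/crop0.png',cv2.resize(im[135:285,185:335],None,fx=4,fy=4,interpolation=cv2.INTER_CUBIC))
p=ray('top',[(112,143),(437,143),(111,279),(436.5,278)],.2); print('screws',p.round(4), p.mean(0))
print('tags',ray('top',[(208.5,205),(219,177),(243.5,159),(273.5,159),(298,177),(308,205)],.204).round(4))
print('btn',ray('top',[(224,260),(258.5,260),(292,260)],.2175).round(4))
print('hub',ray('top',[(258.5,203)],.236).round(4),'tip',ray('top',[(268,171)],.236).round(4))
E
```

```text
screws [[ 0.7116  0.3817  0.2   ]
 [ 0.7202 -0.2676  0.2   ]
 [ 0.4426  0.3706  0.2   ]
 [ 0.453  -0.2612  0.2   ]] [0.5818777 0.0559031 0.2      ]
tags [[ 0.5892  0.1855  0.204 ]
 [ 0.6454  0.1662  0.204 ]
 [ 0.6824  0.1183  0.204 ]
 [ 0.6832  0.0585  0.204 ]
 [ 0.6475  0.0094  0.204 ]
 [ 0.5919 -0.0109  0.204 ]]
btn [[0.482  0.1506 0.2175]
 [0.4828 0.0843 0.2175]
 [0.4837 0.02   0.2175]]
hub [[0.5909 0.0854 0.236 ]] tip [[0.6528 0.0683 0.236 ]]
```

View pics/crop0.png

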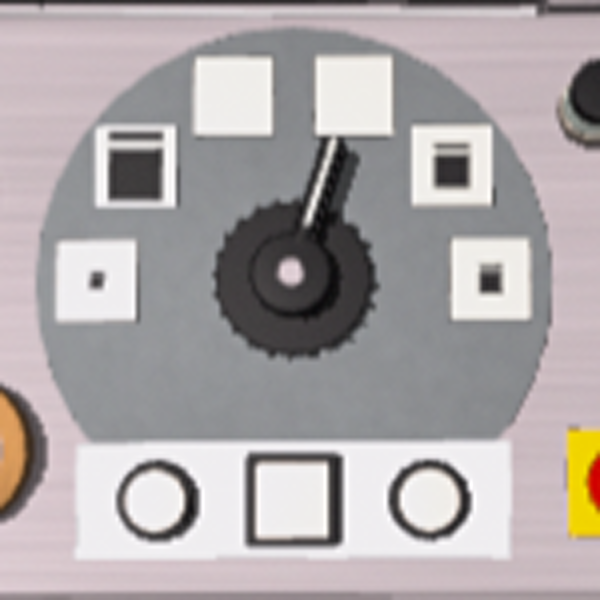

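The crop shows the largest picture at crop (136,166), which is the second tag from the left. That means selector 1.257, or +54° from the feeder's x. The tab is at the right blank (0), and the square button is the middle one. Axis ≈ (0.591, 0.0866), yaw ≈ 0.014. I'll plan the pushing path with the fingers shut and the tool orientation unchanged.

```bash
cat > plan.py <<'E'
from h import *
A=np.array([.5908,.0866]); YAW=.0137
def units(P,ref=None):
    s=r.read_state(); R=__import__('scipy.spatial.transform',fromlist=['Rotation']).Rotation.from_quat(s['eef_rot']).as_matrix()
    return (np.atleast_2d(P)-(s['position'] if ref is None else ref))@R/.25
def centre(th,gap=0,s=.053,phi=.405):   # th: tab angle in world
    d=th-phi; h=.019*np.cos(d)+.0095*abs(np.sin(d))+.006+gap
    return A+s*np.array([np.cos(th),np.sin(th)])-h*np.array([-np.sin(th),np.cos(th)])
E
python3 - <<'E'
from plan import *
c0=centre(np.radians(-17.2),.015); P=[[.207,-.483,.34],[*c0,.34],[*c0,.231]]
print(c0,units(P,np.array([.207,-.483,.238])).round(4))
th=np.radians([-17.2,-8,0,9,18,27,36,43,50])
Q=np.array([[*centre(t),.231] for t in th]); print(Q.round(3)); print(units(Q,np.array([*c0,.231])).round(3))
E
```

```text
[0.62912063 0.03116311] [[ 1.0000e-04 -5.0000e-04 -4.0800e-01]
 [ 2.3620e+00 -1.2261e+00 -4.0590e-01]
 [ 2.3620e+00 -1.2255e+00  3.0100e-02]]
[[0.634 0.045 0.231]
 [0.64  0.052 0.231]
 [0.644 0.059 0.231]
 [0.647 0.068 0.231]
 [0.649 0.078 0.231]
 [0.65  0.088 0.231]
 [0.649 0.096 0.231]
 [0.648 0.103 0.231]
 [0.646 0.11  0.231]]
[[ 0.039 -0.046  0.   ]
 [ 0.071 -0.061  0.   ]
 [ 0.098 -0.081  0.   ]
 [ 0.126 -0.108  0.   ]
 [ 0.148 -0.142  0.   ]
 [ 0.165 -0.176  0.   ]
 [ 0.177 -0.207  0.   ]
 [ 0.183 -0.234  0.   ]
 [ 0.185 -0.263  0.   ]]
```

```bash
python3 -m creep '0 0 -0.4 0; 0 0 -0.4 0; 0.2 -0.1 -0.41 0; 0.4 -0.2 -0.41 0; 0.6 -0.3 -0.41 0; 0.8 -0.4 -0.41 0; 1 -0.5 -0.41 0; 1 -0.5 -0.41 0' 1 30
python3 -m creep '0.2 -0.1 0 0; 0.4 -0.2 0 0; 0.6 -0.3 0 0; 0.8 -0.4 0 0; 1 -0.5 0 0; 1 -0.5 0 0; 1 -0.5 0 0; 1 -0.5 0 0'
python3 - <<'E'
from plan import *
c0=centre(np.radians(-17.2),.015); print(r.read_state()['eef_rot'],units([[*c0,.34],[*c0,.231]]).round(3))
E
```

```text
time: 1.1
position: [0.389, -0.2663, 0.34]
eef_rot: [0.979, 0.204, 0.0, -0.0]
wrist_force: [0.2, -0.1, 0.1]
finger_gap: 0.0163
grip_force: 0.0
time: 2.1
position: [0.5673, -0.0574, 0.3403]
eef_rot: [0.98, 0.2, -0.0, 0.0]
wrist_force: [0.5, -0.8, 0.2]
finger_gap: 0.0004
grip_force: 0.0
[ 9.79798258e-01  1.99988289e-01 -1.11620930e-04  2.14760956e-04] [[ 0.366 -0.229  0.001]
 [ 0.366 -0.229  0.437]]
```

```bash
python3 -m creep '0.18 -0.11 0 0; 0.366 -0.229 0 0; 0.366 -0.229 0 0; 0.366 -0.229 0.15 0; 0.366 -0.229 0.3 0; 0.366 -0.229 0.4 0; 0.366 -0.229 0.437 0; 0.366 -0.229 0.437 0; 0.366 -0.229 0.437 0' 
python3 - <<'E'
from plan import *
im=shot('side','side1')['pixels']; a=cv2.resize(im[160:270,190:350],None,fx=2.5,fy=2.5)
t=shot('top','top1')['pixels']; b=cv2.resize(t[140:250,190:350],None,fx=2.5,fy=2.5); cv2.imwrite('pics/both1.png',np.vstack([a,b]))
E
```

```text
time: 3.22
position: [0.63, 0.0323, 0.2325]
eef_rot: [0.98, 0.201, 0.001, 0.0]
wrist_force: [-0.9, 0.3, 0.6]
finger_gap: 0.0003
grip_force: 0.0
```

View pics/both1.png

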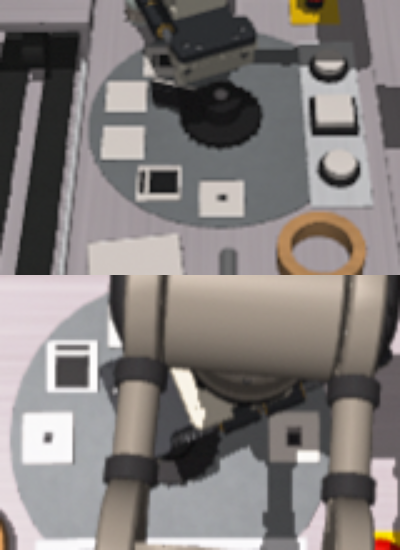

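The fingers are down on the right side of the tab. No contact force shows, and the tab is still at the right blank. Now I'll push round.

```bash
python3 -m creep '0.02 -0.02 0 0; 0.039 -0.046 0 0; 0.071 -0.061 0 0; 0.098 -0.081 0 0; 0.126 -0.108 0 0; 0.148 -0.142 0 0; 0.148 -0.142 0 0'
python3 - <<'E'
from plan import *
im=shot('side','side2')['pixels']; cv2.imwrite('pics/c2.png',cv2.resize(im[160:270,190:350],None,fx=3,fy=3))
print(r.read_state()['wrist_force'])
c0=r.read_state()['position']
th=np.radians([18,27,36,43,48,51]);print(units([[*centre(t),.231] for t in th]).round(3))
E
```

```text
time: 4.2
position: [0.6497, 0.0814, 0.2307]
eef_rot: [0.979, 0.202, 0.0, -0.0]
wrist_force: [0.4, 1.3, 0.0]
finger_gap: 0.0003
grip_force: 0.0
[ 0.52900114 -0.16207589 -0.18980395]
[[-0.005  0.008 -0.001]
 [ 0.011 -0.026 -0.001]
 [ 0.023 -0.057 -0.001]
 [ 0.029 -0.083 -0.001]
 [ 0.031 -0.104 -0.001]
 [ 0.031 -0.116 -0.001]]
```

View pics/c2.png

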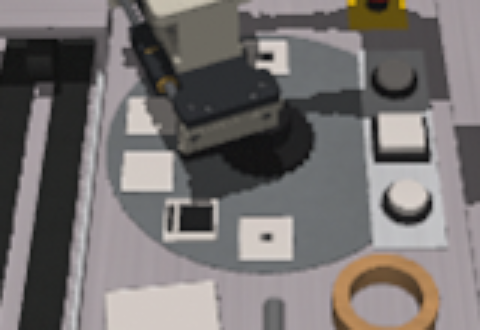

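The gripper hides the tab here, and there was no resistance left at the end, so it's probably in the left blank. I'll push on towards the large tag and then back off.

```bash
python3 -m creep '0.011 -0.026 0 0; 0.023 -0.057 0 0; 0.029 -0.083 0 0; 0.031 -0.1 0 0; 0.031 -0.1 0 0'
python3 -m creep '0 0.06 0 0; 0 0.12 0 0; 0 0.12 -0.2 0; 0 0.12 -0.4 0; -0.2 0.3 -0.4 0; -0.4 0.5 -0.4 0; -0.5 0.8 -0.4 0; -0.5 1 -0.4 0; -0.5 1 -0.4 0; -0.5 1 -0.4 0'
python3 - <<'E'
from plan import *
im=shot('top','top3')['pixels']; cv2.imwrite('pics/c3.png',cv2.resize(im[135:285,185:335],None,fx=4,fy=4,interpolation=cv2.INTER_CUBIC))
E
```

```text
time: 4.88
position: [0.6468, 0.1061, 0.2312]
eef_rot: [0.98, 0.201, 0.0, 0.0]
wrist_force: [0.4, -1.1, 0.8]
finger_gap: 0.0005
grip_force: 0.5
time: 6.12
position: [0.6303, -0.1744, 0.3302]
eef_rot: [0.98, 0.2, -0.0, -0.0]
wrist_force: [-0.5, 0.6, 0.5]
finger_gap: 0.0008
grip_force: 0.0
```

View pics/c3.png

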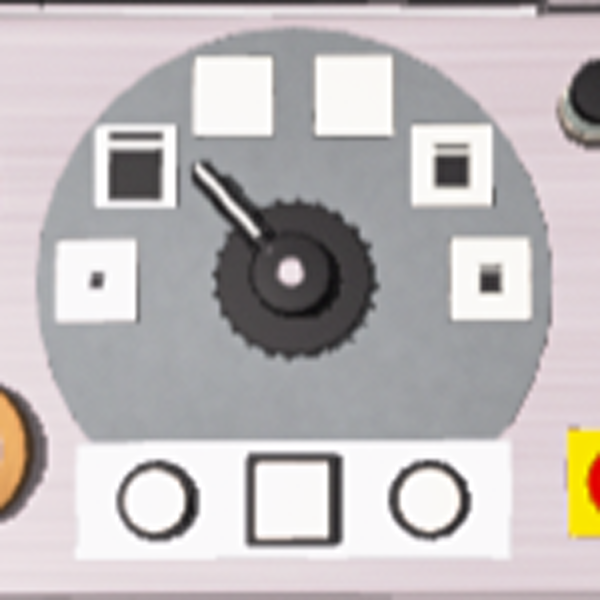

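```bash
python3 - <<'E'
from plan import *
p=ray('top',[(185+u/4-.4,135+v/4-.4) for u,v in [(200,166),(264,236),(291,271)]],.236)[:,:2]; print(p.round(4))
for a,b in((0,1),(0,2)): d=p[a]-p[b]; print(np.degrees(np.arctan2(d[1],d[0])))
d=p[0]-A; print(np.degrees(np.arctan2(d[1],d[0])),np.hypot(*d))
for ang in(18,36,45,54):
  t=np.radians(ang)+YAW; q=proj('top',[[*(A+rr*np.array([np.cos(t),np.sin(t)])),.236] for rr in(.03,.068)]); print(ang,((q-[185,135]+.4)*4).round(0).tolist())
E
```

```text
[[0.6421 0.1321]
 [0.6088 0.1008]
 [0.5921 0.0877]]
43.14025109883056
41.63444733143144
41.55065838776815 0.06854360116495446
18 [[274.0, 214.0], [250.0, 140.0]]
36 [[256.0, 223.0], [210.0, 160.0]]
45 [[249.0, 230.0], [193.0, 174.0]]
54 [[242.0, 237.0], [178.0, 191.0]]
```

The tab is at about 42° and needs 54.8° in world axes. It's past half way but hasn't clicked in, so the finger is some 5 mm slimmer than I assumed. I'll push again, a little further.

```bash
python3 - <<'E'
from plan import *
im=shot('top','top4')['pixels']; print('moved?',np.abs(im.astype(int)-cv2.imread('pics/top3.png'))[165:200,225:265].max())
c=centre(np.radians(34),.008)
print(units([[*c,.33],[*c,.231]]).round(3))
print(units([[*centre(np.radians(t)),.231] for t in(40,46,50,54,57,59,61)],np.array([*c,.231])).round(3))
E
```

```text
moved? 11
[[ 0.497 -0.917  0.004]
 [ 0.497 -0.917  0.4  ]]
[[ 0.    -0.054  0.   ]
 [ 0.004 -0.077  0.   ]
 [ 0.004 -0.094  0.   ]
 [ 0.004 -0.111  0.   ]
 [ 0.002 -0.124  0.   ]
 [ 0.001 -0.132  0.   ]
 [-0.001 -0.141  0.   ]]
```

```bash
python3 -m creep '0.1 -0.2 0 0; 0.2 -0.4 0 0; 0.3 -0.6 0 0; 0.4 -0.75 0 0; 0.497 -0.917 0 0; 0.497 -0.917 0 0; 0.497 -0.917 0.15 0; 0.497 -0.917 0.3 0; 0.497 -0.917 0.4 0; 0.497 -0.917 0.4 0; 0.497 -0.917 0.4 0'
python3 -m creep '0 -0.054 0 0; 0.004 -0.077 0 0; 0.004 -0.094 0 0; 0.004 -0.111 0 0'
python3 -m creep '0 -0.006 0 0; -0.002 -0.013 0 0; -0.003 -0.021 0 0; -0.003 -0.021 0 0; -0.003 -0.021 0 0'
python3 -m creep '0 0.06 0 0; 0 0.12 0 0; 0 0.12 -0.2 0; 0 0.12 -0.4 0; -0.2 0.3 -0.4 0; -0.4 0.5 -0.4 0; -0.5 0.8 -0.4 0; -0.5 1 -0.4 0; -0.5 1 -0.4 0; -0.5 1 -0.4 0'
python3 - <<'E'
from plan import *
im=shot('top','top5')['pixels']; cv2.imwrite('pics/c5.png',cv2.resize(im[135:285,185:335],None,fx=4,fy=4,interpolation=cv2.INTER_CUBIC))
c=[.4828,.0853]; print(units([[*c,.33],[*c,.2175+.011],[*c,.2115+.011]]).round(3))
E
```

```text
time: 7.6
position: [0.6546, 0.0868, 0.2327]
eef_rot: [0.98, 0.201, 0.001, 0.0]
wrist_force: [1.2, 0.1, 0.7]
finger_gap: 0.0002
grip_force: 0.0
time: 8.1
position: [0.6443, 0.1128, 0.2313]
eef_rot: [0.98, 0.201, 0.0, 0.0]
wrist_force: [-0.3, -0.4, -0.2]
finger_gap: 0.0003
grip_force: 0.2
time: 8.72
position: [0.6416, 0.117, 0.231]
eef_rot: [0.98, 0.201, 0.0, 0.0]
wrist_force: [0.1, -1.4, -0.0]
finger_gap: 0.0004
grip_force: 0.4
time: 9.98
position: [0.625, -0.1633, 0.3303]
eef_rot: [0.98, 0.2, -0.0, -0.0]
wrist_force: [-1.4, 0.0, 0.3]
finger_gap: 0.0001
grip_force: 0.0
[[-0.134 -1.133  0.004]
 [-0.134 -1.132  0.41 ]
 [-0.134 -1.132  0.434]]
```

View pics/c5.png

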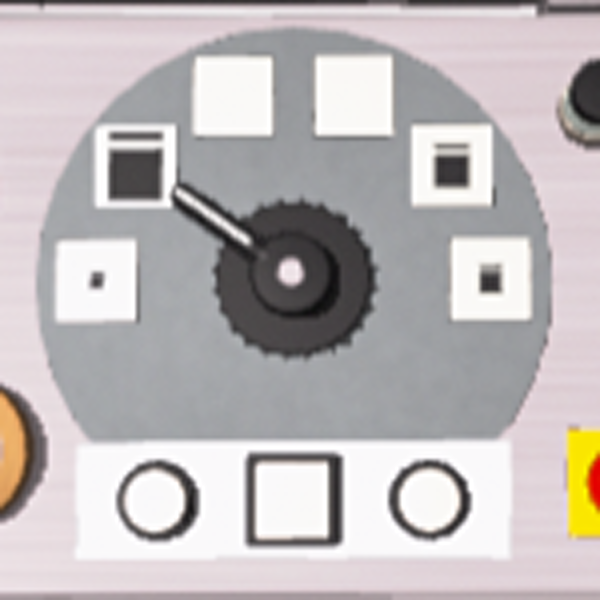

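The tab tip is at crop (179,191), against (178,191) predicted for the large tag, so it's clicked in. Next, the square button.

```bash
python3 -m creep '-0.03 -0.2 0 0; -0.06 -0.4 0 0; -0.09 -0.6 0 0; -0.12 -0.8 0 0; -0.134 -1 0 0; -0.134 -1 0 0; -0.134 -1 0 0'
python3 -m creep '0 -0.132 0 0; 0 -0.132 0 0; 0 -0.132 0.15 0; 0 -0.132 0.3 0; 0 -0.132 0.38 0; 0 -0.132 0.38 0; 0 -0.132 0.38 0'
python3 - <<'E'
from plan import *
s=r.read_state();print(s['position'],s['wrist_force']); c=[.4828,.0853]
print(units([[*c,.2285],[*c,.2225]]).round(3))
E
```

```text
time: 10.9
position: [0.4957, 0.0555, 0.3314]
eef_rot: [0.979, 0.202, 0.001, 0.0]
wrist_force: [-0.5, -0.3, -0.6]
finger_gap: 0.0001
grip_force: 0.0
time: 11.78
position: [0.4837, 0.0843, 0.2368]
eef_rot: [0.98, 0.201, 0.001, 0.0]
wrist_force: [0.5, 0.6, -0.1]
finger_gap: 0.0006
grip_force: 0.0
[0.48373209 0.08434664 0.23680575] [ 0.48147706  0.56725386 -0.13509495]
[[-0.002 -0.005  0.033]
 [-0.002 -0.005  0.057]]
```

```bash
python3 -m creep '0 0 0.02 0; 0 0 0.035 0; 0 0 0.045 0; 0 0 0.045 0'
python3 -m creep '0 0 0.004 0; 0 0 0.008 0; 0 0 0.008 0; 0 0 0.008 0'
python3 -m creep '0 0 0.004 0; 0 0 0.004 0; 0 0 0.004 0'
```

```text
time: 12.28
position: [0.4831, 0.0849, 0.225]
eef_rot: [0.98, 0.201, 0.0, 0.0]
wrist_force: [0.2, -0.9, 3.1]
finger_gap: 0.0006
grip_force: 1.6
time: 12.78
position: [0.4831, 0.0849, 0.2229]
eef_rot: [0.98, 0.201, 0.0, 0.0]
wrist_force: [2.2, -1.3, 4.2]
finger_gap: 0.0004
grip_force: 2.1
time: 13.15
position: [0.4832, 0.0849, 0.2226]
eef_rot: [0.98, 0.201, 0.001, 0.0]
wrist_force: [0.1, -1.9, 11.2]
finger_gap: 0.0005
grip_force: 5.0
```

The force rises sharply at z = 0.2226, the predicted bottom, so the button is fully in. I'll release it and move clear.

```bash
python3 -m creep '0 0 0.003 0; 0 0 0.003 0; 0 0 -0.05 0; 0 0 -0.2 0; 0 0 -0.4 0; 0 0 -0.4 0; -0.2 0.2 -0.4 0; -0.2 0.5 -0.4 0; -0.2 0.8 -0.4 0; -0.2 1 -0.4 0; -0.2 1 -0.4 0; -0.2 1 -0.4 0'
python3 - <<'E'
from plan import *
im=shot('side','side6')['pixels']; t=shot('top','top6')['pixels']
cv2.imwrite('pics/c6.png',np.hstack([cv2.resize(im[160:260,200:350],(600,400)),cv2.resize(t[135:285,185:335],(400,400))])[:, :] if 0 else np.vstack([cv2.resize(im[165:255,210:350],(467,300)),cv2.resize(t[140:285,110:336],(467,300))]))
E
```

```text
time: 14.65
position: [0.5349, -0.1646, 0.3201]
eef_rot: [0.98, 0.2, -0.001, -0.001]
wrist_force: [-0.7, 0.5, 0.0]
finger_gap: 0.0005
grip_force: 0.0
```

View pics/c6.png

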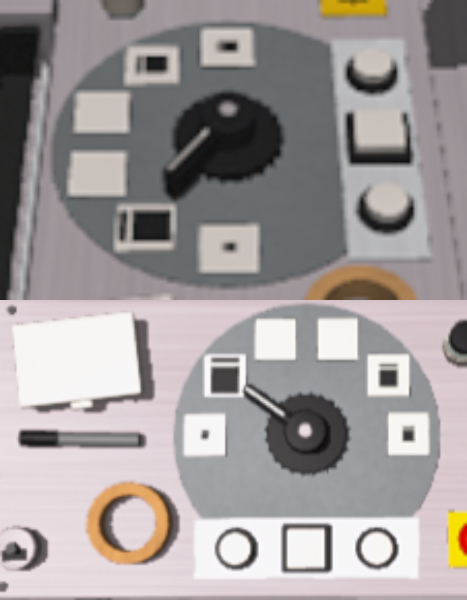

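The tab at (246,390) points at the large tag, the square button is back out, and the loose things in view haven't moved. Handing in.

```bash
python3 -c "
from rig import job; print(job.sign_off())"
```

```text
the job is handed in; nothing more can be done
None
```

I pushed the selector tab round to the largest-pouch tag, where the last picture shows it within about a degree of the click position, then pressed the square button fully in and let it come back out, and handed the job in at about 15 s.

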